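Lay the yellow-capped tubes out of the sloped bin into the two-lane tray

TASK

Take the two yellow-capped tubes out of the sloped three-compartment bin and lay them in the low two-lane tray, one tube in each lane, lying flat on the lane's floor with the caps towards the tray's red end. Set them down rather than dropping them, and leave the blue-capped tube in its compartment and everything else on the bench where it is.

Things in the scene. Friction and masses are not known exactly. Their poses are not given: they have to be found in the camera images.
- bin: Grey sloped bin, white ribs, 160 mm along the slope x 268 wide, fixed. Origin on the bench under its middle, z up, x level, pointing to its high side (away from the robot). Floor slopes 0.22 rad, rising to +x, 40 mm above the bench at its middle. Compartments centred at y = -88, 0, +88 mm, each 84 wide, 152 long; ribs 10 mm high over the floor, 4 thick; end lips 12 high.
- yellow_a: Conical tube, 118 long, white body 30 in diameter, yellow hexagonal cap (32 across flats, 37 across corners), 60 g, loose. Origin on its axis at mid-length; x along the axis to the cap (cap x = 37 to 59, straight body -43 to 37, cone down to the blunt tip at -59). Starts in a bin compartment, cap uphill. Lying flat, its axis is 15.5 mm above the floor. All in mm.
- yellow_a_cap (a point): Centre of the cap of yellow_a, 48 mm from the tube's origin along its x axis.
- yellow_b: Conical tube, 118 long, white body 30 in diameter, yellow hexagonal cap (32 across flats, 37 across corners), 60 g, loose. Origin on its axis at mid-length; x along the axis to the cap (cap x = 37 to 59, straight body -43 to 37, cone down to the blunt tip at -59). Starts in a bin compartment, cap uphill. Lying flat, its axis is 15.5 mm above the floor. All in mm.
- yellow_b_cap (a point): Centre of the cap of yellow_b, 48 mm from the tube's origin along its x axis.
- blue: Conical tube, 118 long, white body 30 in diameter, blue hexagonal cap (32 across flats, 37 across corners), 60 g, loose. Origin on its axis at mid-length; x along the axis to the cap (cap x = 37 to 59, straight body -43 to 37, cone down to the blunt tip at -59). Starts in a bin compartment, cap uphill. Lying flat, its axis is 15.5 mm above the floor. All in mm.
- tray: Low two-lane tray, 158 mm long (x), 164 wide (y), fixed. Grey floor 6 mm thick; clear rim and middle divider 4 mm thick, 10 mm high over the floor; bright red rim and strip at its +x end (to x = +93 mm, 16 mm above the bench). Origin on the bench under its middle (strip not counted), z up. Lanes run along x, each 150 mm long, 76 wide inside.
- lane0 (a point): Middle of the floor of the tray's lane at y = +40 mm, 6 mm above the bench; axes as the tray's.
- lane1 (a point): Middle of the floor of the tray's lane at y = -40 mm, 6 mm above the bench; axes as the tray's.
- boat: Open rectangular glass weighing boat, 70 x 100 x 20 mm, loose, a bystander. Origin at the centre of its underside.
- weight: Brass weight with a knob, 36 mm in diameter, 50 mm high, loose, a bystander. Origin at the centre of its underside.
- bottle: Amber glass bottle with a white cap, 70 mm in diameter, 140 mm high, loose, a bystander. Origin at the centre of its underside.
Mind the look-alikes: they are no part of the job. Leave any purple look-alike of the yellow_a alone.

How it is judged:
At the end, for the whole second after the job is handed in: Each lane holds one yellow-capped tube at rest, flat on its floor (origin 8-20 mm above it, within 24 mm lengthwise and 28 mm sideways of its middle, within 0.5 rad of its direction), cap towards the red end; blue-capped tube, boat, weight and bottle within 30 mm of their starts (((x of yellow_a in the frame of lane0 between -0.024 and 0.024 m and y of yellow_a in the frame of lane0 between -0.028 and 0.028 m and z of yellow_a in the frame of lane0 between 0.008 and 0.02 m and angle between the x axis of each of yellow_a, yellow_b and the x axis of tray, either way round below 0.5 rad and x of yellow_a_cap in the frame of lane0 above 0.015 m and x of yellow_b in the frame of lane1 between -0.024 and 0.024 m and y of yellow_b in the frame of lane1 between -0.028 and 0.028 m and z of yellow_b in the frame of lane1 between 0.008 and 0.02 m and x of yellow_b_cap in the frame of lane1 above 0.015 m) or (x of yellow_a in the frame of lane1 between -0.024 and 0.024 m and y of yellow_a in the frame of lane1 between -0.028 and 0.028 m and z of yellow_a in the frame of lane1 between 0.008 and 0.02 m and angle between the x axis of each of yellow_a, yellow_b and the x axis of tray, either way round below 0.5 rad and x of yellow_a_cap in the frame of lane1 above 0.015 m and x of yellow_b in the frame of lane0 between -0.024 and 0.024 m and y of yellow_b in the frame of lane0 between -0.028 and 0.028 m and z of yellow_b in the frame of lane0 between 0.008 and 0.02 m and x of yellow_b_cap in the frame of lane0 above 0.015 m)) and linear speed of each of yellow_a, yellow_b below 0.03 m/s and distance of each of blue, boat, weight, bottle from where it was at the start of the episode below 0.03 m); the robot touches nothing.
It fails at once if a yellow-capped tube is dropped (faster than 0.8 m/s with no finger on it, a fall of some 30 mm) ((linear speed of yellow_a above 0.8 m/s and contact force between the fingers and yellow_a below 0.05 N) or (linear speed of yellow_b above 0.8 m/s and contact force between the fingers and yellow_b below 0.05 N)).
It fails at once if the blue-capped tube, the weighing boat, the brass weight or the bottle is moved by more than 30 mm (distance of any of blue, boat, weight, bottle from where it was at the start of the episode above 0.03 m).
It also fails if it takes over 56 s, if anything falls off the work surface, if the arm or the gripper's body presses on something with over 40 N, if the wrist force passes 120 N, or if a joint passes its speed limit or range.

ROBOT

A 7-joint arm with a two-finger parallel gripper is mounted at the origin on the work surface. World frame = base frame: x ahead of the robot, y to its left, z up, the work surface at z = 0. Lengths are in m, angles in rad, forces in N, time in s.
With the tool pointing down it reaches from about 0.4 to 0.925 m from the base axis. Payload 5.6 kg.
Tool frame: the origin (TCP) lies at the very end of the fingers, on their centre line; the grasp point (between the pads) lies 19 mm behind it; z points along the fingers, y is the line along which they close (so a half turn about z gives the same grasp; the last joint's range is limited). The gripper opens to 85 mm and grips with 20 to 120 N. Pads are 22 mm wide; open, the fingers measure 114 mm over their backs; the gripper's body (76 mm by 85 mm) begins 54 mm behind the grasp point. The pads swing forward as they close: fully open they stand 13 mm farther back than shut.
Start: joints at [1.259, 0.468, -0.012, 1.603, 0.006, 1.071, -0.056], TCP at [0.173, -0.627, 0.231] pointing down, gripper open.
Joint ranges: [-2.53, 2.53], [-0.31, 2.02], [-1.57, 1.55], [0.28, 2.44], [-1.29, 4.43], [0.15, 1.84], [-2.92, 2.92]. Speed limits (rad/s): [2.57, 2.57, 3.14, 3.14, 3.14, 3.14, 3.14].

INTERFACE

Orientations are given as a unit quaternion [x, y, z, w].
In Python, from rig import sense, viewer, robot gives the robot as it stands.
- The arm moves only by the tool send_rows, never from a script. Its argument "moves" is a list that holds one entry, the list of rows, each a list of 5 numbers: the finger opening in m, from 0 to 0.0854, then the shift along the tool's x, y, z in m, then the turn about the tool's z in rad. A call has 1 to 5 rows; each row is the pose to reach, as a shift and turn from the pose commanded when the call began, along the tool's axes at that moment; what a row does not reach only later rows make up. A row lasts 1/8 s, in which the tool goes at most 62.5 mm and 10.7 degrees, less where a joint would pass 70% of its speed; a pose out of reach is approached as far as the arm can. A call with a gripper value outside its range is refused whole. The fingers move at their own pace and stop on an object; the grip force is fixed at half the most. Time passes only in rows, so rows that repeat a pose let the fingers close. It gives the time, the measured TCP pose, the force, the opening and the grip force at its end, in the units of the state.
- sense(): the state, without advancing time (a new reading comes with each control period).
- viewer.get_image(name): name is "side" or "top"; returns a dict with "pixels" (384x512x3 uint8, red, green, blue), "mtx" (3x3 intrinsics, pixels), "R" (3x3) and "t" (3): a world point X has camera coordinates R X + t. Camera axes: x right, y down, z forward; pixel columns grow to the right and rows downward; lengths in m; the calibration is good to about 2 mm. A picture is of the moment at which its call begins. There is no depth.
- robot.hand_in(): hands the job in; it is judged then, once.
The state is a dict: "time": time; "qpos": joint angles; "qvel": joint speeds; "effort": joint torques, N m; "tcp_pos": TCP position; "ee_rot": TCP orientation; "force": force on the tool from outside, world axes, zero at the start; "ft_torque": the same for the moment, N m; "gripper_width": finger opening in m; "finger_force": force on a finger pad.
Only numpy, scipy, OpenCV 4.12 (cv2) and the standard library are available. Lean on these libraries where they do the work, as an engineer would, in place of code of your own. Each camera call takes 0.05 s, during which the arm holds its last target. There are 200 camera calls.

## Working session

There is one attempt and no reset: what is moved stays moved. The work goes in short steps, Python scripts to look and compute and a tool call to move; the robot and the scene stay as the last step left them, time stands still between calls to the robot, and variables do not carry over. Pictures are saved under pics/ and viewed, at most 10 in all, crops included, and the job is handed in when it is done.

Besides the shell and the picture viewer there is one more tool, called after "Request:" as name(argument=value, ...), one argument or row to a line, values as JSON. send_rows: Moves the arm, as the interface text tells. Its arguments: {"type":"object","properties":{"moves":{"type":"array","items":{"type":"array","items":{"type":"array","items":{"type":"number"}}}}},"required":["moves"]}

```bash
mkdir -p pics
cat > h.py <<'E'
import numpy as np, cv2
from rig import sense, viewer, robot
def snap(name,f):
    im=viewer.get_image(name); cv2.imwrite('pics/'+f+'.png',cv2.resize(im['pixels'][:,:,::-1],(768,576),interpolation=cv2.INTER_CUBIC)); np.savez('pics/'+f+'.npz',**im); return im
def ray(im,u,v,z):
    R,t,K=map(np.array,(im['R'],im['t'],im['mtx'])); c=-R.T@t; d=R.T@np.linalg.inv(K)@[u,v,1]
    return c+d*(z-c[2])/d[2]
def proj(im,X):
    R,t,K=map(np.array,(im['R'],im['t'],im['mtx'])); p=K@(R@np.array(X)+t); return p[:2]/p[2]
E
python3 - <<'E'
from h import *
for n in('top','side'):
    im=snap(n,n+'0'); print(n,im['mtx'],-np.array(im['R']).T@im['t'],im['R'])
s=sense();print(s['tcp_pos'],s['ee_rot'],s['time'],s['gripper_width'])
E
```

```text
top [[453.40446403   0.         261.02237884]
 [  0.         453.40446403 190.39721889]
 [  0.           0.           1.        ]] [ 0.24219507 -0.07505752  1.57477167] [[ 0.02530588 -0.999679    0.00122529]
 [-0.97658724 -0.02498322 -0.21366608]
 [ 0.2136281   0.0042104  -0.97690599]]
side [[496.96141903   0.         260.29181515]
 [  0.         496.96141903 200.38842698]
 [  0.           0.           1.        ]] [1.1856791  1.0878939  1.17965588] [[-0.86318258  0.50458449 -0.01761581]
 [ 0.33299248  0.54272394 -0.77108154]
 [-0.37951527 -0.67145008 -0.63649269]]
[ 0.17243251 -0.62619322  0.23042692] [ 9.90984764e-01  1.33972277e-01 -1.55587874e-04 -7.75453718e-04] 0.1 0.08527384317607338
```

View pics/top0.png

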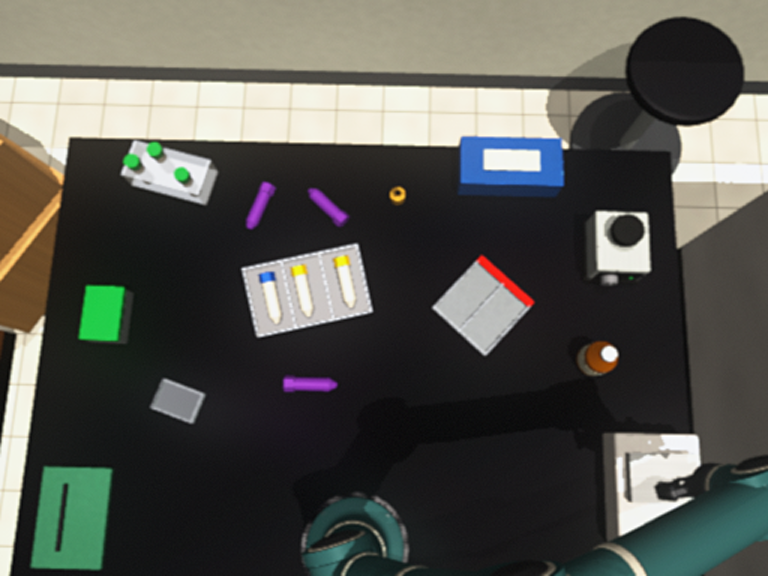

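View pics/side0.png

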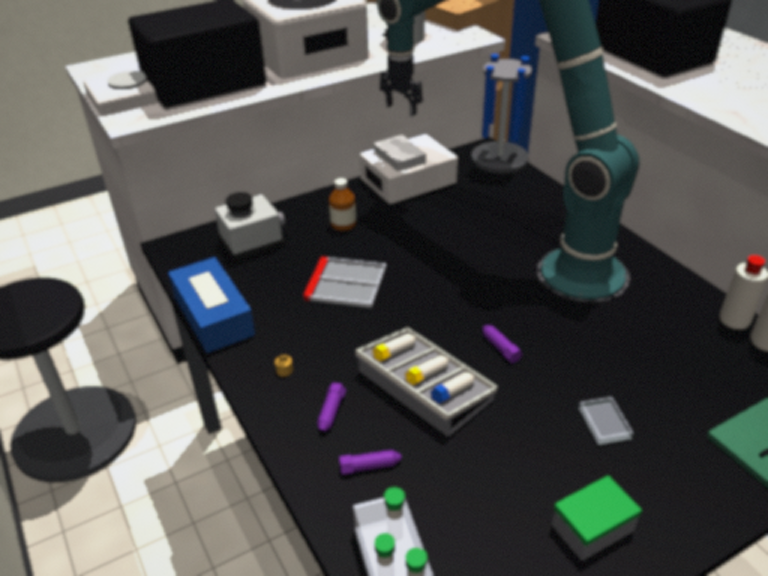

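The top view shows the bin with corners near (242,267), (359,244), (373,313), (257,336). Inside it the blue cap is at (267,277) and the yellow caps are at (300,270) and (343,261). The tray corners are (480,257), (534,302), (485,355), (432,307), with the red end at the upper right. The side view agrees: tray at (345,280), yellow caps at (382,352) and (414,375).

```bash
cat > m.py <<'E'
from h import *
from scipy.optimize import least_squares
T=dict(np.load('pics/top0.npz'));S=dict(np.load('pics/side0.npz'))
def P(p,l): c,s=np.cos(p[2]),np.sin(p[2]); return np.array([p[0]+c*l[0]-s*l[1],p[1]+s*l[0]+c*l[1],l[2]])
def fit(L,px,x0):
    f=lambda p:np.ravel([proj(T,P(p,l))-np.array(q)/1.5 for l,q in zip(L,px)])
    r=least_squares(f,x0); return r.x,r.fun
a=.22;bl=lambda u,y,h:(u*np.cos(a)-h*np.sin(a),y,.04+u*np.sin(a)+h*np.cos(a))
Lb=[bl(.08,.134,.012),bl(.08,-.134,.012),bl(-.08,-.134,.012),bl(-.08,.134,.012)]
B,rb=fit(Lb,[(242,267),(359,244),(373,313),(257,336)],[.6,.1,.2])
Lt=[(.093,.082,.016),(.093,-.082,.016),(-.079,-.082,.016),(-.079,.082,.016)]
Y,rt=fit(Lt,[(480,257),(534,302),(485,355),(432,307)],[.6,-.3,-.7])
def cents(im):
    hsv=cv2.cvtColor(im['pixels'],cv2.COLOR_RGB2HSV); m=cv2.inRange(hsv,(24,130,120),(34,255,255))
    n,_,st,c=cv2.connectedComponentsWithStats(m); return [(c[i],st[i]) for i in range(1,n) if st[i,4]>15]
if __name__=='__main__':
    print('bin',B,rb.round(1),'\ntray',Y,rt.round(1))
    for im in(T,S): print([(c.round(1),s[4]) for c,s in cents(im)])
    out=[]
    for im,(x0,y0) in((T,(150,150)),(S,(190,160))):
        g=cv2.resize(im['pixels'][y0:y0+150,x0:x0+220,::-1],None,fx=3.6,fy=3.6,interpolation=cv2.INTER_CUBIC)
        for p,L in((B,Lb),(Y,Lt)):
            q=np.array([(proj(im,P(p,l))-[x0,y0])*3.6 for l in L]).astype(int); cv2.polylines(g,[q],True,(0,255,0),1)
        cv2.imwrite('pics/ov%d.png'%len(out),g); out.append(1)
E
python3 m.py
```

```text
bin [0.56263269 0.12303627 0.22877557] [ 0.7  0.1 -0.3  0.2 -0.5 -0.3  0.  -0. ] 
tray [ 0.53735937 -0.277548   -0.7248224 ] [ 0.5 -1.  -0.3 -0.1 -0.1  0.5 -0.   0.5]
[(array([227.2, 173.7]), np.int32(48)), (array([198.7, 179.8]), np.int32(50))]
[(array([253.7, 233.8]), np.int32(73)), (array([275.9, 249.4]), np.int32(75))]
```

View pics/ov0.png

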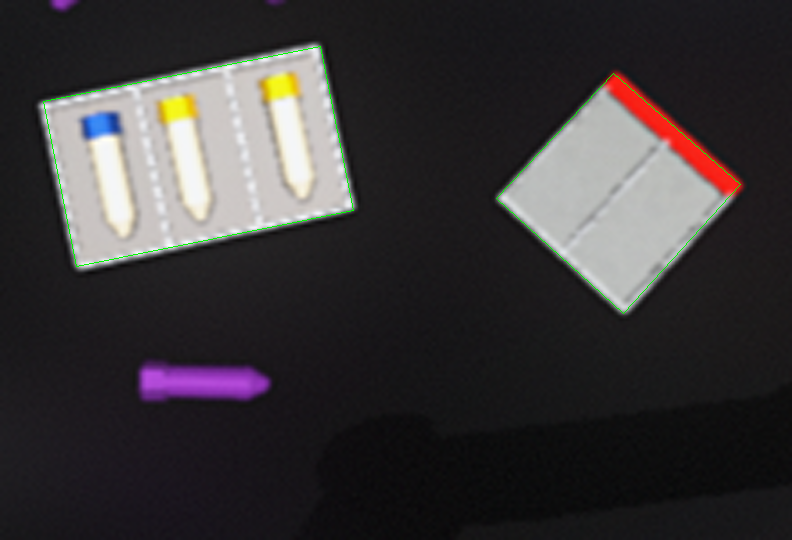

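View pics/ov1.png

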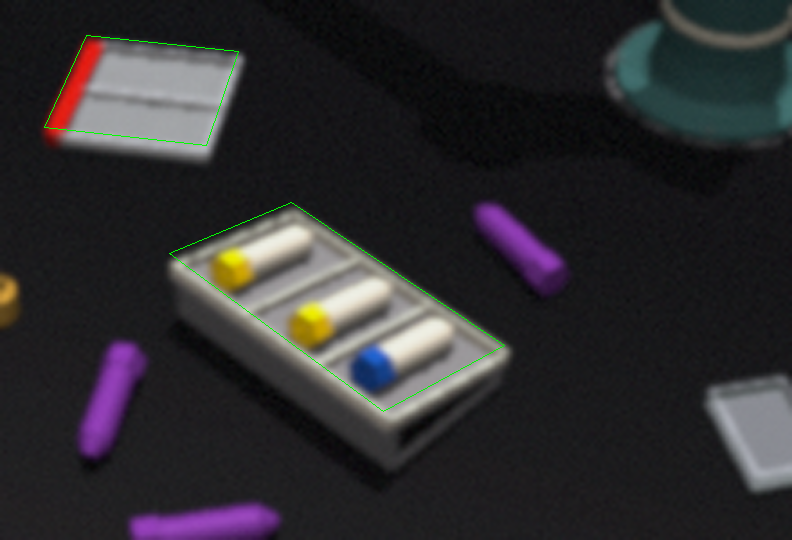

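```bash
cat > n.py <<'E'
from m import *
def fit2(L,pt,ps,x0):
    f=lambda p:np.ravel([proj(T,P(p,l))-np.array(q)/3.6-[150,150] for l,q in zip(L,pt)]+[proj(S,P(p,l))-np.array(q)/3.6-[190,160] for l,q in zip(L,ps)])
    r=least_squares(f,x0); return r.x,r.fun.reshape(-1,2)
Yt,r=fit2(Lt,[(612,74),(741,184),(625,313),(497,198)],[(47,141),(88,40),(243,56),(208,158)],Y); print('tray',Yt,r.round(1).tolist())
Bt,r=fit2(Lb,[(41,102),(321,45),(355,209),(77,269)],[(388,421),(170,265),(292,208),(510,352)],B); print('bin',Bt,r.round(1).tolist())
for nm,c,t in(('A',(177,97),(203,221)),('B',(279,75),(304,200)),('blue',(101,114),(124,238))):
    def loc(q):  # intersect with plane at 15.5 over floor
        q=np.array(q)/3.6+150; z=.06
        for _ in range(20):
            X=ray(T,*q,z); cc,s=np.cos(Bt[2]),np.sin(Bt[2]); lx=cc*(X[0]-Bt[0])+s*(X[1]-Bt[1]); z=.04+lx*np.tan(.22)+.0155/np.cos(.22)
        return X
    a,b=loc(c),loc(t); print(nm,'mid',((a+b)/2).round(4),'yaw',np.arctan2(*(a-b)[1::-1]).round(3),'len',np.linalg.norm(a-b).round(4))
for i in(0,1):
    tc,sc=[sorted(cents(x),key=lambda k:k[0][0])[j][0] for x,j in((T,i),(S,1-i))]
    r=least_squares(lambda X:np.r_[proj(T,X)-tc,proj(S,X)-sc],[.6,.1,.07]); print('cap',r.x.round(4),r.fun.round(1))
E
python3 n.py
```

```text
tray [ 0.53836838 -0.27399255 -0.71997101] [[-0.7, -0.5], [-1.2, -0.3], [-1.3, -0.1], [-1.1, 0.0], [-0.4, -3.1], [-0.3, -0.6], [-1.0, -0.7], [0.0, -2.8]]
bin [0.56355114 0.12710135 0.23995798] [[-0.7, -0.0], [-1.6, -0.3], [-1.4, -0.4], [-0.8, -0.7], [-0.1, -1.7], [-0.1, -2.1], [-0.1, -0.7], [-1.0, -1.3]]
A mid [0.5563 0.1306 0.0545] yaw 0.236 len 0.1205
B mid [0.5797 0.0349 0.0545] yaw 0.227 len 0.1216
blue mid [0.538  0.2033 0.0544] yaw 0.212 len 0.1197
cap [0.6028 0.1465 0.0656] [-0.3  0.3 -0.4 -0.1]
cap [0.6271 0.0494 0.0665] [-0.2  0.2 -0.2 -0. ]
```

```bash
cat > d.py <<'E'
import sys; from h import *
from scipy.spatial.transform import Rotation as Ro
def delta(x,y,z,yaw):
    s=sense(); R=Ro.from_quat(s['ee_rot']).as_matrix(); d=R.T@(np.array([x,y,z])-s['tcp_pos'])
    cy=np.arctan2(R[1,0],R[0,0]); w=(cy-yaw+np.pi/2)%np.pi-np.pi/2
    print('t',round(s['time'],2),'tcp',s['tcp_pos'].round(4),'yaw',cy.round(3),'w',s['gripper_width'].round(4),'F',s['force'].round(1),'ff',np.round(s['finger_force'],1),'| d',d.round(4),'turn',round(w,3))
if __name__=='__main__': delta(*map(float,sys.argv[1:]))
E
python3 d.py .58 .037 .15 .23
```

```text
Traceback (most recent call last):
  File "d.py", line 7, in <module>
    if __name__=='__main__': delta(*map(float,sys.argv[1:]))
                             ~~~~~^^^^^^^^^^^^^^^^^^^^^^^^^^
  File "d.py", line 6, in delta
    print('t',round(s['time'],2),'tcp',s['tcp_pos'].round(4),'yaw',cy.round(3),'w',s['gripper_width'].round(4),'F',s['force'].round(1),'ff',np.round(s['finger_force'],1),'| d',d.round(4),'turn',round(w,3))
                                                                                   ^^^^^^^^^^^^^^^^^^^^^^^^
AttributeError: 'float' object has no attribute 'round'
```

```bash
sed -i "s/s\['gripper_width'\].round(4)/round(float(s['gripper_width']),4)/; s/cy.round(3)/round(float(cy),3)/" d.py
python3 d.py .58 .037 .15 .23
```

```text
t 0.1 tcp [ 0.1724 -0.6262  0.2304] yaw 0.269 w 0.0853 F [-0.4  0.8  0.1] ff 0.0 | d [ 0.569  -0.531   0.0812] turn 0.039
```

Request:
send_rows(
  moves=[
    [[0.085,0.03,-0.028,0,0.01],[0.085,0.07,-0.065,0,0.02],[0.085,0.11,-0.102,0,0.03],[0.085,0.15,-0.14,0,0.039],[0.085,0.19,-0.177,0,0.039]],
  ],
)

```text
time: 0.72
tcp_pos: [0.3094, -0.4037, 0.2311]
ee_rot: [0.993, 0.115, -0.0, -0.0]
force: [0.7, -1.0, 0.1]
gripper_width: 0.0847
finger_force: 0.0
```

Request:
send_rows(
  moves=[
    [[0.07,0.038,-0.036,0,0],[0.07,0.078,-0.073,0,0],[0.07,0.118,-0.11,0,0],[0.07,0.158,-0.148,0,0],[0.07,0.196,-0.184,0,0]],
  ],
)

```text
time: 1.35
tcp_pos: [0.4583, -0.1801, 0.2312]
ee_rot: [0.993, 0.115, -0.0, 0.0]
force: [0.9, -0.2, 0.8]
gripper_width: 0.0702
finger_force: 0.0
```

```bash
python3 d.py .58 .037 .13 .23
```

```text
t 1.35 tcp [ 0.4583 -0.1801  0.2312] yaw 0.23 w 0.0702 F [ 0.9 -0.2  0.8] ff 0.0 | d [ 0.168  -0.1836  0.1012] turn -0.0
```

Request:
send_rows(
  moves=[
    [[0.07,0.036,-0.04,0.02,0],[0.07,0.072,-0.08,0.04,0],[0.07,0.11,-0.12,0.06,0],[0.07,0.145,-0.16,0.08,0],[0.07,0.168,-0.184,0.1,0]],
  ],
)

```text
time: 1.98
tcp_pos: [0.58, 0.0387, 0.1303]
ee_rot: [0.993, 0.116, -0.0, -0.001]
force: [0.6, -0.1, 1.1]
gripper_width: 0.0698
finger_force: 0.0
```

Request:
send_rows(
  moves=[
    [[0.065,0,0,0,0],[0.065,0,0,0,0]],
  ],
)

```text
time: 2.22
tcp_pos: [0.579, 0.0347, 0.1311]
ee_rot: [0.993, 0.114, -0.001, 0.0]
force: [0.5, -0.5, 0.4]
gripper_width: 0.0649
finger_force: 0.0
```

```bash
python3 d.py .58 .037 .0485 .23
python3 - <<'E'
from h import *
a=snap('side','s1');b=snap('top','t1');p=sense()['tcp_pos']
print(proj(a,p)*1.5,proj(b,p)*1.5)
g=[]
for im in(a,b):
    u,v=proj(im,p).astype(int); c=im['pixels'][max(0,v-55):v+55,u-70:u+70,::-1]; c=cv2.resize(c,(560,440) if 0 else None,fx=2.8,fy=2.8,interpolation=cv2.INTER_CUBIC)
    w=c.shape; q=(proj(im,p)-[u-70,max(0,v-55)])*2.8; cv2.circle(c,tuple(q.astype(int)),3,(0,0,255),1)
    q=(proj(im,[.58,.037,.0545])-[u-70,max(0,v-55)])*2.8; cv2.circle(c,tuple(q.astype(int)),3,(0,255,0),1); g.append(c)
cv2.imwrite('pics/c1.png',np.hstack(g))
E
```

```text
t 2.23 tcp [0.579  0.0347 0.1311] yaw 0.229 w 0.0649 F [ 0.5 -0.5  0.4] ff 0.0 | d [ 0.0016 -0.0021  0.0825] turn -0.001
[395.09157889 316.41917894] [344.63772933 274.73371445]
```

View pics/c1.png

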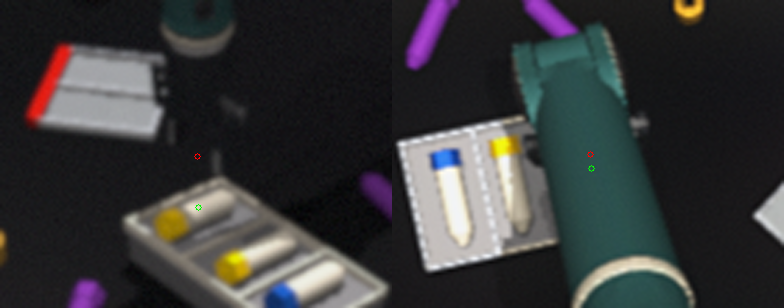

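The side crop shows the open fingers at (170,130) and (216,162), straddling the right-hand yellow tube. The tube's middle is at about (198,212), close to my estimate at (198,208).

Request:
send_rows(
  moves=[
    [[0.054,0.002,-0.003,0.02,0],[0.054,0.002,-0.004,0.045,0],[0.054,0.002,-0.004,0.065,0],[0.054,0.002,-0.004,0.078,0],[0.054,0.002,-0.004,0.084,0]],
  ],
)

```text
time: 2.95
tcp_pos: [0.5801, 0.0398, 0.0462]
ee_rot: [0.993, 0.115, -0.001, 0.0]
force: [-0.2, -0.5, -0.5]
gripper_width: 0.0539
finger_force: 0.0
```

Request:
send_rows(
  moves=[
    [[0.054,0,0,0,0],[0.04,0,0,0,0],[0.02,0,0,0,0],[0.02,0,0,0,0],[0.02,0,0,0,0]],
  ],
)

```text
time: 3.58
tcp_pos: [0.5811, 0.0399, 0.0483]
ee_rot: [0.993, 0.115, 0.001, 0.0]
force: [-0.9, -0.9, 7.0]
gripper_width: 0.0282
finger_force: 59.0
```

```bash
python3 d.py .512 -.306 .15 -.722
```

```text
t 3.58 tcp [0.5811 0.0399 0.0483] yaw 0.23 w 0.0282 F [-0.9 -0.9  7. ] ff 59.0 | d [-0.1459  0.3212 -0.1018] turn 0.952
```

Contact is too near the fingertips: the opening is below 30 mm and there is an upward force. I'll reopen a little and go 5 mm deeper.

Request:
send_rows(
  moves=[
    [[0.046,0,0,0,0],[0.046,0,0,0,0],[0.046,0,0,0.003,0],[0.046,0,0,0.005,0],[0.046,0,0,0.005,0]],
  ],
)

```text
time: 4.2
tcp_pos: [0.5802, 0.0399, 0.0418]
ee_rot: [0.993, 0.115, -0.0, -0.0]
force: [0.1, 0.9, 0.5]
gripper_width: 0.0461
finger_force: 0.0
```

```bash
python3 d.py .512 -.306 .15 -.722
```

```text
t 4.2 tcp [0.5802 0.0399 0.0418] yaw 0.23 w 0.0461 F [0.1 0.9 0.5] ff 0.0 | d [-0.1452  0.3213 -0.1081] turn 0.952
```

Request:
send_rows(
  moves=[
    [[0.03,0,0,0,0],[0.02,0,0,0,0],[0.02,0,0,0,0],[0.02,0,0,0,0]],
  ],
)

```text
time: 4.7
tcp_pos: [0.5805, 0.0399, 0.0425]
ee_rot: [0.993, 0.115, 0.0, 0.0]
force: [-1.7, -0.3, 4.3]
gripper_width: 0.0279
finger_force: 59.0
```

Request:
send_rows(
  moves=[
    [[0.02,0,0,-0.008,0],[0.02,0,0,-0.02,0],[0.02,0,0,-0.045,0],[0.02,0,0,-0.075,0],[0.02,0,0,-0.1,0]],
  ],
)

```text
time: 5.32
tcp_pos: [0.5808, 0.0401, 0.1442]
ee_rot: [0.993, 0.115, 0.001, 0.0]
force: [0.0, -0.0, -1.1]
gripper_width: 0.028
finger_force: 59.1
```

```bash
python3 d.py .512 -.306 .142 -.722
cat > c.py <<'E'
import sys; from h import *
f=sys.argv[1]; p=sense()['tcp_pos']; g=[]
for n in('side','top'):
    im=viewer.get_image(n); u,v=np.clip(proj(im,p).astype(int),[65,65],[447,319]); c=im['pixels'][v-65:v+65,u-65:u+65,::-1]
    c=cv2.resize(c,None,fx=3,fy=3,interpolation=cv2.INTER_CUBIC); q=(proj(im,p)-[u-65,v-65])*3; cv2.circle(c,tuple(q.astype(int)),3,(0,0,255),1); g.append(c)
cv2.imwrite('pics/%s.png'%f,np.hstack(g))
E
python3 c.py c2
```

```text
t 5.33 tcp [0.5808 0.0401 0.1442] yaw 0.23 w 0.028 F [ 0.  -0.  -1.1] ff 59.1 | d [-0.1458  0.3213  0.0021] turn 0.952
```

View pics/c2.png

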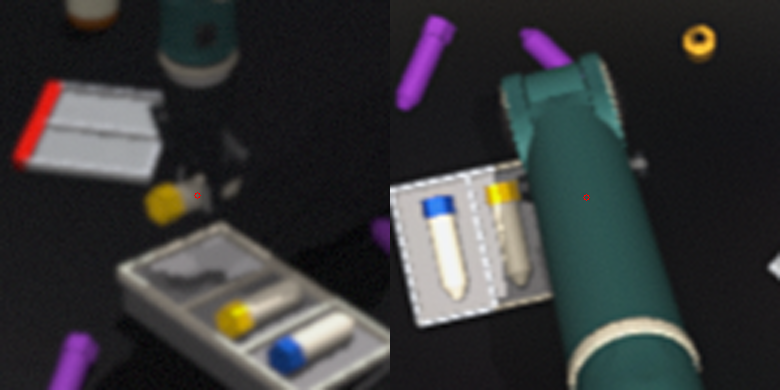

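The side crop shows the yellow tube held with its cap at (163,203) and tip at (232,187), and its compartment is empty. I'll carry it to lane1.

Request:
send_rows(
  moves=[
    [[0.02,-0.01,0.025,-0.005,0.08],[0.02,-0.03,0.065,-0.005,0.2],[0.02,-0.048,0.107,-0.005,0.32],[0.02,-0.066,0.15,-0.005,0.45],[0.02,-0.085,0.19,-0.005,0.58]],
  ],
)

```text
time: 6.05
tcp_pos: [0.5393, -0.1675, 0.1466]
ee_rot: [0.984, -0.178, -0.001, 0.0]
force: [0.2, 0.4, -0.5]
gripper_width: 0.0284
finger_force: 59.0
```

```bash
python3 d.py .512 -.306 .13 -.722
```

```text
t 6.05 tcp [ 0.5393 -0.1675  0.1466] yaw -0.358 w 0.0284 F [ 0.2  0.4 -0.5] ff 59.0 | d [0.023  0.1392 0.0167] turn 0.364
```

Request:
send_rows(
  moves=[
    [[0.02,0.006,0.04,0.004,0.12],[0.02,0.012,0.075,0.008,0.24],[0.02,0.018,0.11,0.012,0.35],[0.02,0.022,0.133,0.016,0.364],[0.02,0.023,0.139,0.02,0.364]],
  ],
)

```text
time: 6.68
tcp_pos: [0.5141, -0.3046, 0.1267]
ee_rot: [0.937, -0.35, -0.0, 0.0]
force: [0.3, -0.2, -0.9]
gripper_width: 0.0279
finger_force: 59.1
```

```bash
python3 d.py .512 -.306 .04 -.722; python3 c.py c3
```

```text
t 6.67 tcp [ 0.5141 -0.3046  0.1267] yaw -0.716 w 0.0279 F [ 0.3 -0.2 -0.9] ff 59.1 | d [-0.0006  0.0024  0.0867] turn 0.006
```

View pics/c3.png

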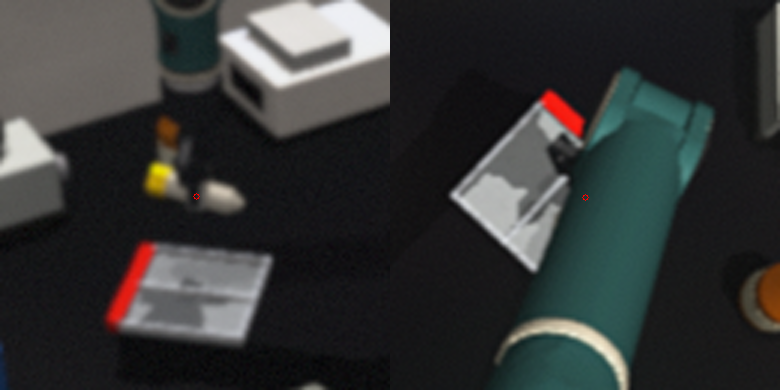

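The tube hangs over the far lane with its cap at (160,180), towards the red end, and its tip slightly low at (240,205). Now I'll lower it.

Request:
send_rows(
  moves=[
    [[0.02,0,0.002,0.03,0.005],[0.02,0,0.002,0.06,0.005],[0.02,0,0.002,0.085,0.005],[0.02,0,0.002,0.1,0.005],[0.02,0,0.002,0.103,0.005]],
  ],
)

```text
time: 7.4
tcp_pos: [0.5136, -0.3031, 0.0236]
ee_rot: [0.936, -0.351, -0.001, -0.0]
force: [-0.8, -0.4, 0.2]
gripper_width: 0.0285
finger_force: 59.1
```

Request:
send_rows(
  moves=[
    [[0.02,0,0,0.002,0],[0.02,0,0,0.004,0],[0.02,0,0,0.006,0],[0.02,0,0,0.008,0]],
  ],
)

```text
time: 7.9
tcp_pos: [0.5141, -0.3047, 0.0168]
ee_rot: [0.936, -0.352, 0.001, 0.0]
force: [-0.2, -0.6, 6.2]
gripper_width: 0.028
finger_force: 59.5
```

Request:
send_rows(
  moves=[
    [[0.02,0,0,0.002,0],[0.02,0,0,0.004,0],[0.02,0,0,0.005,0],[0.02,0,0,0.005,0]],
  ],
)

```text
time: 8.4
tcp_pos: [0.5159, -0.3059, 0.0136]
ee_rot: [0.936, -0.352, 0.003, 0.0]
force: [0.2, -1.8, 11.7]
gripper_width: 0.0282
finger_force: 60.6
```

Request:
send_rows(
  moves=[
    [[0.02,0,0,0.002,0],[0.02,0,0,0.003,0],[0.029,0,0,0.003,0],[0.031,0,0,0.002,0],[0.034,0,0,0.001,0]],
  ],
)

```text
time: 9.02
tcp_pos: [0.5129, -0.304, 0.0099]
ee_rot: [0.936, -0.352, -0.001, -0.0]
force: [0.1, 0.2, -1.2]
gripper_width: 0.0339
finger_force: 0.0
```

Request:
send_rows(
  moves=[
    [[0.044,0,0,-0.001,0],[0.046,0,0,-0.006,0],[0.046,0,0,-0.03,0],[0.06,0,0,-0.075,0],[0.06,0,0,-0.13,0]],
  ],
)

```text
time: 9.65
tcp_pos: [0.5127, -0.3039, 0.1408]
ee_rot: [0.936, -0.352, -0.001, -0.0]
force: [0.9, -0.8, 0.3]
gripper_width: 0.0601
finger_force: 0.0
```

```bash
python3 d.py .557 .134 .14 .235
```

```text
t 9.65 tcp [ 0.5127 -0.3039  0.1408] yaw -0.719 w 0.0601 F [ 0.9 -0.8  0.3] ff 0.0 | d [-0.2551 -0.3586  0.0012] turn -0.954
```

Request:
send_rows(
  moves=[
    [[0.06,-0.02,-0.03,-0.01,-0.08],[0.06,-0.047,-0.066,-0.01,-0.2],[0.06,-0.075,-0.105,-0.01,-0.32],[0.06,-0.103,-0.145,-0.01,-0.45],[0.06,-0.13,-0.183,-0.01,-0.58]],
  ],
)

```text
time: 10.28
tcp_pos: [0.5356, -0.0781, 0.1499]
ee_rot: [0.998, -0.066, -0.0, -0.0]
force: [0.5, -0.1, -0.6]
gripper_width: 0.0602
finger_force: 0.0
```

```bash
python3 d.py .557 .134 .13 .235
```

```text
t 10.28 tcp [ 0.5356 -0.0781  0.1499] yaw -0.133 w 0.0602 F [ 0.5 -0.1 -0.6] ff 0.0 | d [-0.0068 -0.213   0.0199] turn -0.368
```

Request:
send_rows(
  moves=[
    [[0.06,-0.001,-0.046,0.004,-0.1],[0.06,-0.003,-0.092,0.008,-0.2],[0.06,-0.005,-0.138,0.012,-0.3],[0.06,-0.006,-0.18,0.016,-0.368],[0.06,-0.007,-0.213,0.02,-0.368]],
  ],
)

```text
time: 10.9
tcp_pos: [0.5577, 0.1339, 0.1296]
ee_rot: [0.993, 0.116, -0.001, -0.0]
force: [-0.2, -0.9, 0.3]
gripper_width: 0.0602
finger_force: 0.0
```

Request:
send_rows(
  moves=[
    [[0.05,0,0,0,0]],
  ],
)

```text
time: 11.02
tcp_pos: [0.5572, 0.1354, 0.1295]
ee_rot: [0.993, 0.118, -0.001, -0.001]
force: [-0.3, -0.3, -0.0]
gripper_width: 0.0499
finger_force: 0.0
```

```bash
python3 d.py .557 .134 .042 .235; python3 c.py c4
```

```text
t 11.03 tcp [0.5572 0.1354 0.1295] yaw 0.236 w 0.0499 F [-0.3 -0.3 -0. ] ff 0.0 | d [-0.0004  0.0015  0.0875] turn 0.001
```

View pics/c4.png

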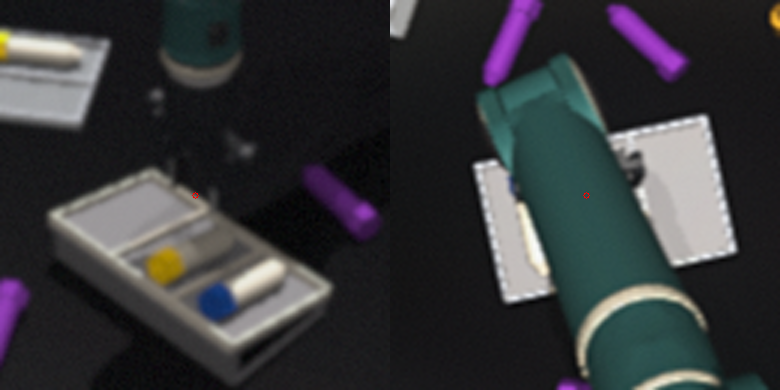

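The side crop shows the fingers straddling the middle yellow tube (cap at (165,265), body to (230,240)). The first tube lies in its lane at the top left. This tube sits near a rib, so I'll descend narrow and in stages.

Request:
send_rows(
  moves=[
    [[0.046,0,0.002,0.02,0],[0.045,0,0.002,0.045,0],[0.045,0,0.002,0.065,0],[0.045,0,0.002,0.078,0],[0.045,0,0.002,0.082,0]],
  ],
)

```text
time: 11.75
tcp_pos: [0.559, 0.1286, 0.0475]
ee_rot: [0.993, 0.114, -0.001, 0.0]
force: [-1.6, -0.6, -0.4]
gripper_width: 0.045
finger_force: 0.0
```

Request:
send_rows(
  moves=[
    [[0.036,0,0,0,0],[0.036,0,0,0,0],[0.036,0,0,0.002,0],[0.036,0,0,0.005,0],[0.036,0,0,0.005,0]],
  ],
)

```text
time: 12.38
tcp_pos: [0.5593, 0.1288, 0.043]
ee_rot: [0.993, 0.114, -0.0, 0.0]
force: [-0.0, -0.2, 0.4]
gripper_width: 0.0359
finger_force: 0.1
```

Request:
send_rows(
  moves=[
    [[0.03,0,0,0,0],[0.02,0,0,0,0],[0.02,0,0,0,0],[0.02,0,0,0,0]],
  ],
)

```text
time: 12.88
tcp_pos: [0.5593, 0.129, 0.0434]
ee_rot: [0.993, 0.114, -0.0, 0.0]
force: [-1.8, -0.2, 3.5]
gripper_width: 0.0284
finger_force: 58.0
```

Request:
send_rows(
  moves=[
    [[0.02,0,0,-0.008,0],[0.02,0,0,-0.02,0],[0.02,0,0,-0.045,0],[0.02,0,0,-0.075,0],[0.02,0,0,-0.105,0]],
  ],
)

```text
time: 13.5
tcp_pos: [0.5595, 0.1289, 0.1499]
ee_rot: [0.993, 0.114, 0.0, -0.0]
force: [0.9, -0.7, -1.1]
gripper_width: 0.0281
finger_force: 58.2
```

```bash
python3 d.py .564 -.246 .15 -.722
```

```text
t 13.5 tcp [0.5595 0.1289 0.1499] yaw 0.229 w 0.0281 F [ 0.9 -0.7 -1.1] ff 58.2 | d [-8.070e-02  3.662e-01 -2.000e-04] turn 0.951
```

Request:
send_rows(
  moves=[
    [[0.02,-0.006,0.027,0,0.08],[0.02,-0.015,0.07,0,0.2],[0.02,-0.025,0.113,0,0.32],[0.02,-0.035,0.158,0,0.45],[0.02,-0.044,0.2,0,0.58]],
  ],
)

```text
time: 14.12
tcp_pos: [0.5608, -0.0793, 0.1477]
ee_rot: [0.984, -0.179, -0.001, 0.001]
force: [-0.1, 0.9, -0.6]
gripper_width: 0.0284
finger_force: 58.1
```

```bash
python3 d.py .564 -.246 .13 -.722
```

```text
t 14.12 tcp [ 0.5608 -0.0793  0.1477] yaw -0.359 w 0.0284 F [-0.1  0.9 -0.6] ff 58.1 | d [0.0617 0.1549 0.0178] turn 0.363
```

Request:
send_rows(
  moves=[
    [[0.02,0.016,0.042,0.004,0.12],[0.02,0.032,0.082,0.008,0.24],[0.02,0.048,0.12,0.012,0.35],[0.02,0.058,0.147,0.016,0.363],[0.02,0.062,0.155,0.018,0.363]],
  ],
)

```text
time: 14.75
tcp_pos: [0.5655, -0.2452, 0.1295]
ee_rot: [0.936, -0.351, -0.001, 0.0]
force: [-0.7, 0.2, -1.4]
gripper_width: 0.028
finger_force: 58.1
```

Request:
send_rows(
  moves=[
    [[0.02,0,0,0,0]],
  ],
)

```text
time: 14.88
tcp_pos: [0.5666, -0.2421, 0.1298]
ee_rot: [0.937, -0.349, -0.001, -0.0]
force: [0.4, 0.8, -0.1]
gripper_width: 0.0282
finger_force: 58.1
```

```bash
python3 d.py .564 -.246 .025 -.722; python3 c.py c5
```

```text
t 14.88 tcp [ 0.5666 -0.2421  0.1298] yaw -0.714 w 0.0282 F [ 0.4  0.8 -0.1] ff 58.1 | d [0.0007 0.0046 0.1048] turn 0.008
```

View pics/c5.png

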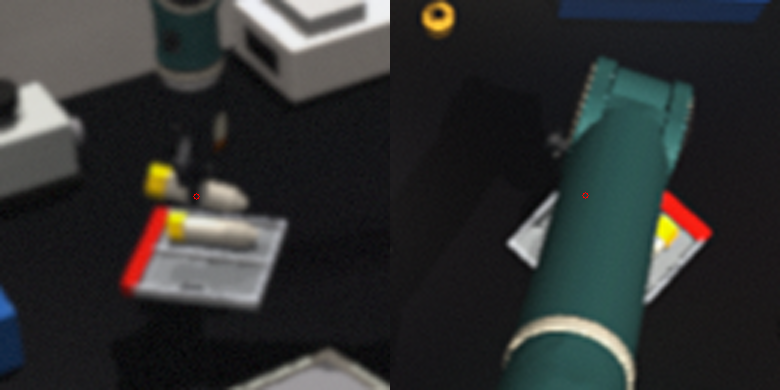

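The first tube lies in lane1 with its cap at (175,225), a little towards the red end. The second hangs above, correctly oriented. I'll bias this one 6 mm back while lowering.

Request:
send_rows(
  moves=[
    [[0.02,-0.003,0.001,0.03,0],[0.02,-0.006,0.002,0.06,0],[0.02,-0.006,0.002,0.085,0],[0.02,-0.006,0.002,0.1,0],[0.02,-0.006,0.002,0.105,0]],
  ],
)

```text
time: 15.6
tcp_pos: [0.561, -0.2392, 0.0247]
ee_rot: [0.937, -0.349, -0.0, -0.0]
force: [0.2, -0.3, 0.2]
gripper_width: 0.0281
finger_force: 58.1
```

Request:
send_rows(
  moves=[
    [[0.02,0,0,0.003,0],[0.02,0,0,0.005,0],[0.02,0,0,0.008,0],[0.02,0,0,0.01,0],[0.02,0,0,0.012,0]],
  ],
)

```text
time: 16.23
tcp_pos: [0.5633, -0.2415, 0.0156]
ee_rot: [0.937, -0.35, 0.003, 0.0]
force: [0.8, -0.6, 14.2]
gripper_width: 0.0279
finger_force: 59.5
```

```bash
python3 d.py .564 -.246 .01 -.722
```

```text
t 16.23 tcp [ 0.5633 -0.2415  0.0156] yaw -0.715 w 0.0279 F [ 0.8 -0.6 14.2] ff 59.5 | d [0.0034 0.003  0.0056] turn 0.007
```

Request:
send_rows(
  moves=[
    [[0.02,0,0,0.002,0],[0.02,0,0,0.003,0],[0.029,0,0,0.003,0],[0.031,0,0,0.002,0],[0.034,0,0,0.001,0]],
  ],
)

```text
time: 16.85
tcp_pos: [0.5604, -0.24, 0.012]
ee_rot: [0.937, -0.35, -0.001, -0.0]
force: [0.1, -0.9, 0.4]
gripper_width: 0.0341
finger_force: 0.0
```

Request:
send_rows(
  moves=[
    [[0.042,0,0,-0.001,0],[0.044,0,0,-0.006,0],[0.044,0,0,-0.03,0],[0.06,0,0,-0.075,0],[0.06,0,0,-0.13,0]],
  ],
)

```text
time: 17.48
tcp_pos: [0.56, -0.2399, 0.1428]
ee_rot: [0.937, -0.35, -0.001, -0.0]
force: [0.8, -0.7, -0.3]
gripper_width: 0.0598
finger_force: 0.0
```

Request:
send_rows(
  moves=[
    [[0.06,-0.05,-0.02,-0.01,0],[0.06,-0.1,-0.05,-0.02,0],[0.06,-0.13,-0.09,-0.03,0],[0.06,-0.15,-0.14,-0.03,0],[0.06,-0.17,-0.18,-0.03,0]],
  ],
)

```text
time: 18.1
tcp_pos: [0.5509, 0.0093, 0.173]
ee_rot: [0.937, -0.349, 0.001, -0.0]
force: [1.1, -0.7, -1.0]
gripper_width: 0.0599
finger_force: 0.0
```

```bash
python3 d.py .45 0 .15 0
python3 - <<'E'
from m import *
t=viewer.get_image('top');s=viewer.get_image('side'); g=[]
Yt=np.array([.538,-.276,-.722])
for im in(s,t):
    u,v=proj(im,[.538,-.276,0]).astype(int); c=cv2.resize(im['pixels'][v-45:v+45,u-45:u+45,::-1],None,fx=4.4,fy=4.4,interpolation=cv2.INTER_CUBIC)
    for k in(.04,-.04):
        q=np.array([(proj(im,P(Yt,(x,k,.0215)))-[u-45,v-45])*4.4 for x in(-.059,0,.059)]).astype(int); cv2.polylines(c,[q],False,(255,0,255),1); cv2.circle(c,tuple(map(int,q[1])),3,(0,0,255),1)
    g.append(c)
cv2.imwrite('pics/f.png',np.hstack(g))
for im in(t,s): print([c.round(1) for c,_ in cents(im)])
c,sn=np.cos(-.722),np.sin(-.722)
for x in cents(t):
    d=ray(t,*x[0],.0235)[:2]-Yt[:2]; print('cap local',c*d[0]+sn*d[1],-sn*d[0]+c*d[1])
E
```

```text
t 18.1 tcp [0.5509 0.0093 0.173 ] yaw -0.713 w 0.0599 F [ 1.1 -0.7 -1. ] ff 0.0 | d [-0.0703  0.073   0.0229] turn -0.713
[array([321.1, 185.9]), array([340. , 199.5])]
[array([220.4, 175.7]), array([216.6, 188.4])]
cap local 0.05050469282387325 0.04094430007451989
cap local 0.058839706878203134 -0.039704353879467184
```

View pics/f.png

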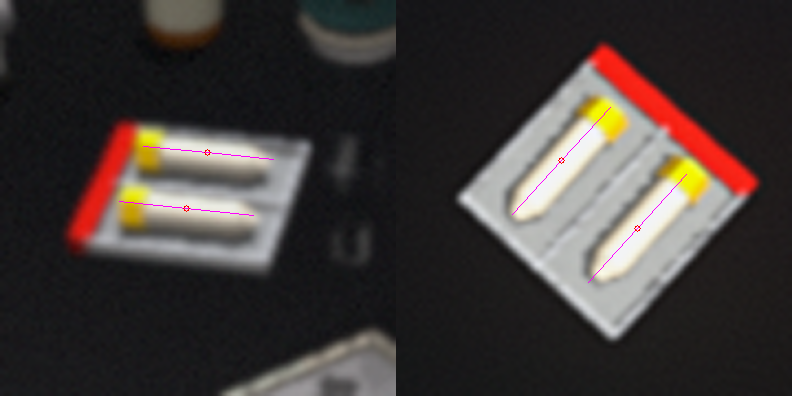

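Both tubes lie flat in their lanes with the caps towards the red end. They are about 2 mm and 11 mm off lengthwise, inside the 24 mm limit, and the arm is clear, so I'll hand in.

Request:
send_rows(
  moves=[
    [[0.06,0,0,0,0],[0.06,0,0,0,0],[0.06,0,0,0,0]],
  ],
)

```text
time: 18.58
tcp_pos: [0.5502, 0.0057, 0.1723]
ee_rot: [0.937, -0.351, -0.0, 0.0]
force: [-0.3, 1.1, -0.8]
gripper_width: 0.0601
finger_force: 0.0
```

```bash
python3 -c "
from rig import robot
print(robot.hand_in())"
```

```text
the job is handed in; nothing more can be done
None
```

I laid both yellow-capped tubes flat in the tray, one per lane with caps towards the red end, left the blue tube and bystanders untouched, and handed the job in at about 18.6 s; no verdict came back.

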